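Swing the loose airer rung against its stop

ROBOT

A 6-joint arm with a two-finger parallel gripper is mounted at the origin on the work surface. World frame = base frame: x ahead of the robot, y to its left, z up, the work surface at z = 0. Lengths are in m, angles in rad, forces in N, time in s.
With the tool pointing down it reaches from about 0.3 to 1 m from the base axis. Payload 5.1 kg.
Tool frame: the origin (TCP) lies midway between the tips of the shut fingers; the grasp point (between the pads) lies 19 mm behind it; z points along the fingers, y is the direction in which the jaws open and shut (so a half turn about z gives the same grasp; the last joint's range is limited). The gripper opens to 95 mm and grips with 3 to 60 N. Pads are 20 mm wide; open, the fingers measure 119 mm over their backs; the gripper's body (75 mm by 180 mm) begins 59 mm behind the grasp point.
Start: joints at [-1.34, 0.124, 1.65, -0, 1.367, -0.083], TCP at [0.201, -0.618, 0.215] pointing down, gripper open.
Joint ranges: [-2.61, 2.61], [-1.02, 2.33], [0.03, 2.71], [-1.35, 4.49], [0.32, 2.68], [-2.91, 2.91]. Speed limits (rad/s): [2.57, 2.57, 3.14, 3.14, 3.14, 3.14].

INTERFACE

Orientations are given as [roll, pitch, yaw] about the fixed x, y, z axes, in that order (R = Rz(yaw) Ry(pitch) Rx(roll)).
In Python, from workcell import readout, vision, manip, find_in gives the robot as it stands.
- The arm moves only by the tool apply_moves, never from a script. Its argument "moves" is text: rows parted by semicolons, each of 5 numbers parted by spaces: the shift along the tool's x, y, z in units of 30 mm (1.0 is 30 mm), then the turn about the tool's z in units of 6 degrees (1.0 is 6 degrees), then the closure in counts, from 0 (fully open) to 255 (shut). In form: dx dy dz twist hand; .... A call has 1 to 8 rows; each row shifts and turns the commanded pose from where the row before left it, along the tool's axes as they then stand; what a row does not reach is not made up. A row lasts 1/10 s, in which the tool goes at most 50 mm and 8.59 degrees, less where a joint would pass 70% of its speed; a pose out of reach is approached as far as the arm can. A call is refused whole if a number of a shift passes 1 or a number of a turn 1, either way. A call with a gripper value outside its range is refused whole. The fingers move at their own pace and stop on an object; "grip_force" is the grip in N (left out, the last holds). Time passes only in rows, so rows that do not move let the fingers close. It gives the time, the measured TCP pose, the force and the opening at its end, in the units of the state.
- readout.read_state(): the state, without advancing time (a new reading comes with each control period).
- vision.capture(name): name is "scene" or "top" or "wrist"; returns (picture, depth): 420x560x3 uint8, red, green, blue; 420x560 float32, m along the optical axis (not along the pixel's ray), 0 where there is no reading.
- vision.calibration(name): a dict with "fx", "fy", "cx", "cy" (pixels), "cam_to_world" (4x4, takes a point from camera to world coordinates). Camera axes: x right, y down, z forward; pixel columns grow to the right and rows downward; lengths in m; the calibration is good to about 2 mm. A picture is of the moment at which its call begins: read the wrist's pose just before it. calibration takes no time and is no camera call; for the wrist camera it gives the pose at the moment of the call.
- manip.close_job(): hands the job in, once; it reports no verdict.
Trained networks look in the newest picture that a camera, given by its name, has taken for a name from the list of things; names that differ only in an ending like _2 or _b are one class to them, and where a whole thing is asked for, a point or a joint stands for the part that bears it (a point fixed in the world has none). Each returns a list of dicts, best first, with "confidence" (0 to 1); they miss things now and then, are a little off and sometimes report something else, mostly with a low value. They report only what shows in the picture. A call takes as long as a camera call.
- find_in(camera, thing): "point" ([column, row] as shares, 0 to 1, of the picture: columns of its width, rows of its height, amid what is visible of it).
The state is a dict: "t": time; "q": joint angles; "dq": joint speeds; "joint_efforts": joint torques, N m; "tcp_pos": TCP position; "orientation": TCP orientation; "wrist_force": force on the tool from outside, world axes, zero at the start; "moment": the same for the moment, N m; "opening": finger opening in m.
Only numpy, scipy, OpenCV 4.12 (cv2) and the standard library are available. Lean on these libraries where they do the work, as an engineer would, in place of code of your own. Each camera call takes 0.05 s, during which the arm holds its last target. There are 200 camera calls.

TASK

A wooden clothes-airer frame is being repaired on the bench. Its long rung is bolted at one end only and sits askew: swing it round about its bolt, by pushing near its free end, until it lies straight across the two legs and rests against the small stop block on the far leg. Leave the short prop on the far leg where it is.

Things in the scene. Friction and masses are not known exactly. Their poses are not given: they have to be found in the camera images.
- airer: Wooden frame fixed on the bench (mm): legs 440 along its y, 36 wide, 20 high, at x = -150 (near) and +150 (far); a finished rung across both at y = +180, top z = 34; stop block 30 x 20 on the far leg at x = 150, y = 45, top z = 42. Origin midway between the legs on the bench; x near to far leg, z up. Inside, clear at y < 20; items under 35 high beyond. An unbolted spare rung lies near y = -330.
- rung (a joint): Angle (rad) of the loose rung, a bar 28 wide, z = 20 to 34 mm, reaching 316 mm from its upright bolt at the frame's x = -150, y = +20 (near leg). At a it points along (cos a, -sin a) in the frame's x, y. 0 = home: along +x, free end on the far leg, side against the stop block (hard stop). Starts at 0.45 to 0.85; about 0.5 N near the free end moves it; it stays where left.
- rung_end (a point): Small dark screw hole on top of the loose rung, on its middle line, 300 mm from the bolt and 16 mm short of the free end's edge; 34 mm above the bench.
- prop_end (a point): Top of the free end of the short prop, 32 mm above the bench. The prop is a wooden bar 122 x 22 x 12 mm on its own bolt on the far leg, at the frame's x = +150, y = -170 mm; this point is 105 mm from that bolt. It points to -y and a little inward (-x), outside the loose rung's sweep, and turns very easily.

How it is judged:
At the end, for the whole second after the job is handed in: The loose rung lies across both legs at its stop (within 0.06 rad, that is 18 mm at its free end), at rest, and the short prop's end is within 20 mm of where it began (value of joint rung below 0.06 rad and velocity of joint rung between -0.05 and 0.05 rad/s and distance of prop_end from where it was at the start of the episode below 0.02 m); the robot touches nothing.
It fails at once if the short prop is swung away (its end moves more than 30 mm) (distance of prop_end from where it was at the start of the episode above 0.03 m).
It also fails if it takes over 32 s, if anything falls off the work surface, if the arm or the gripper's body presses on something with over 40 N, if the wrist force passes 120 N, or if a joint passes its speed limit or range.

## Working session

There is one attempt and no reset: what is moved stays moved. The work goes in short steps, Python scripts to look and compute and a tool call to move; the robot and the scene stay as the last step left them, time stands still between calls to the robot, and variables do not carry over. Pictures are saved under pics/ and viewed, on a budget of 10 in all, crops included, one or two more only if the job needs it, and the job is handed in when it is done.

Besides the shell and the picture viewer there is one more tool, called after "Call:" as a command line: name --argument value ..., lists and objects as JSON in quotes. apply_moves: Moves the arm, as the interface text tells. Its arguments: {"type":"object","properties":{"moves":{"type":"string"},"grip_force":{"type":"number"}},"required":["moves"]}

```bash
mkdir -p pics; cat > h.py <<'E'
from workcell import readout, vision, manip, find_in
import numpy as np, cv2
def px2w(cam,u,v,depth=None,z=None):
    c=vision.calibration(cam);T=np.array(c["cam_to_world"])
    r=np.array([(u-c["cx"])/c["fx"],(v-c["cy"])/c["fy"],1.])
    if z is not None:
        d=T[:3,:3]@r; return T[:3,3]+d*(z-T[2,3])/d[2]
    return T[:3,:3]@(r*depth)+T[:3,3]
E
python3 - <<'E'
from h import *
s=readout.read_state();print(s)
for cam in("top","scene"):
    im,d=vision.capture(cam);cv2.imwrite(f"pics/{cam}0.png",im[:,:,::-1])
    print(cam,np.round(vision.calibration(cam)["cam_to_world"],3).tolist())
    for th,z in(("rung_end",.034),("prop_end",.032),("airer",.02),("rung",.027)):
        for o in find_in(cam,th)[:3]:
            u,v=o["point"][0]*560,o["point"][1]*420
            dd=d[min(int(v),419),min(int(u),559)]
            print(th,round(o["confidence"],2),round(u),round(v),px2w(cam,u,v,z=z).round(3),px2w(cam,u,v,dd).round(3))
E
```

```text
{'t': 0.0, 'q': array([-1.33960834e+00,  1.24494481e-01,  1.65165169e+00, -2.26796974e-05,
        1.36751030e+00, -8.26106601e-02]), 'dq': array([-1.90640751e-03,  5.78632257e-05, -7.91343459e-04, -8.37626177e-04,
        9.68653210e-04,  3.21805991e-04]), 'joint_efforts': array([-1.23289108e-03, -4.17601311e+01, -3.59931564e+01,  7.74013926e-02,
        4.91000782e-02, -1.61430708e-04]), 'tcp_pos': array([ 0.20045079, -0.61764828,  0.21340712]), 'orientation': array([-3.13953404e+00, -1.48171985e-04,  3.13803100e-01]), 'wrist_force': array([ 1.00380753,  0.37242139, -0.14822203]), 'moment': array([ 0.01618051,  0.01350085, -0.00444956]), 'opening': 0.0953857065124749}
top [[-0.016, -0.98, 0.198, 0.406], [-1.0, 0.019, 0.012, -0.051], [-0.016, -0.198, -0.98, 0.811], [0.0, 0.0, 0.0, 1.0]]
rung_end 0.78 255 242 [0.511 0.003 0.034] [0.511 0.003 0.034]
prop_end 0.77 345 154 [ 0.672 -0.164  0.032] [ 0.672 -0.164  0.033]
airer 0.83 247 247 [0.505 0.018 0.02 ] [ 0.507  0.02  -0.   ]
rung 0.73 259 246 [ 0.506 -0.004  0.027] [ 0.505 -0.005  0.035]
scene [[-0.337, 0.513, -0.79, 1.247], [0.941, 0.19, -0.279, 0.178], [0.007, -0.837, -0.547, 0.538], [0.0, 0.0, 0.0, 1.0]]
rung_end 0.97 301 221 [ 0.547 -0.017  0.034] [ 0.547 -0.017  0.034]
prop_end 0.96 204 247 [ 0.683 -0.157  0.032] [ 0.686 -0.155  0.035]
airer 0.86 340 272 [0.65  0.085 0.02 ] [0.628 0.081 0.001]
rung 0.82 303 220 [ 0.534 -0.017  0.027] [ 0.546 -0.014  0.036]
```

View pics/top0.png

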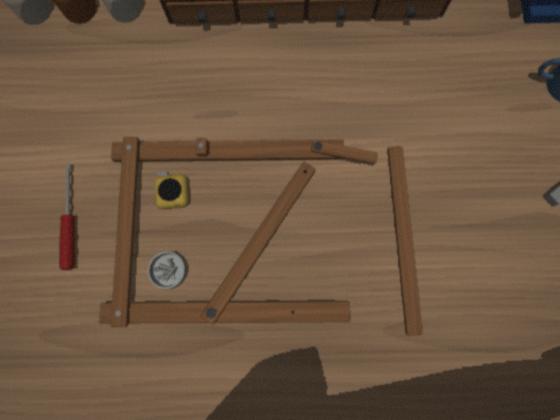

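The top view shows the bolt at about (211,313), the rung's screw hole at (306,171), the stop at (202,146), the prop bolt at (318,146) and the prop end near (372,157). The networks' rung_end in this picture (255,242) is mid-rung, so I'm not using it.

```bash
python3 - <<'E'
from h import *
P={n:px2w("top",u,v,z=z) for n,u,v,z in[("bolt",211,313,.034),("hole",306,171,.034),("stop",202,143,.042),("pbolt",318,146,.032),("pend",372,157,.032),("L1",130,144,.034),("L2",118,314,.034)]}
for n,p in P.items(): print(n,p.round(3))
B=P["bolt"];ex=(P["L1"]-P["L2"])[:2];print("len",np.linalg.norm(ex),"reach",np.linalg.norm((P["hole"]-B)[:2]))
ey=(P["L2"]-B)[:2];print("L2-bolt",np.linalg.norm(ey))
yaw=np.arctan2(ex[1],ex[0]);h=(P["hole"]-B);print("yaw",yaw,"a",yaw-np.arctan2(h[1],h[0]))
R=np.array([[np.cos(yaw),-np.sin(yaw)],[np.sin(yaw),np.cos(yaw)]])
O=B[:2]-R@[-.15,.02];print("O",O)
for n,q in[("stop",(.15,.045)),("pbolt",(.15,-.17)),("homehole",(.15,.02))]:print(n,O+R@q)
E
```

```text
bolt [0.39  0.079 0.034]
hole [ 0.64  -0.091  0.034]
stop [0.695 0.099 0.042]
pbolt [ 0.688 -0.115  0.032]
pend [ 0.665 -0.213  0.032]
L1 [0.699 0.234 0.034]
L2 [0.391 0.239 0.034]
len 0.3084297763586494 reach 0.302548720177739
L2-bolt 0.1605574072828821
yaw -0.016398503826655406 a 0.5807241290286296
O [0.53949194 0.05643049]
stop [0.69020968 0.09896477]
pbolt [ 0.68668416 -0.11600632]
homehole [0.68979973 0.07396813]
```

View pics/scene0.png

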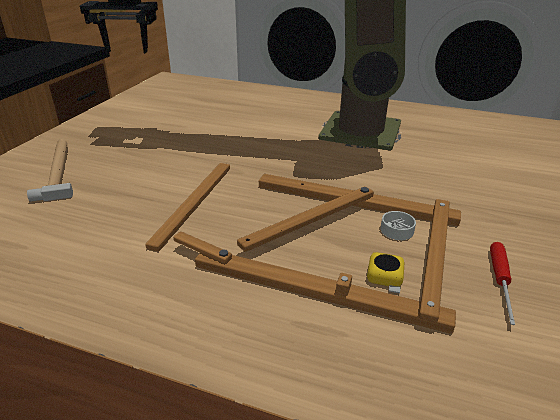

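The geometry agrees with the given sizes: reach 0.303 against 0.300, leg spacing 0.308 against 0.300, and the stop and prop bolt come out where predicted. a is about 0.58. First I'll turn the tool to yaw 0 and shut the fingers. Then I'll go to (0.563,-0.111), inside the frame on the rung's -y side.

Call:
apply_moves --moves "0 0 0 1 255;0 0 0 1 255;0 0 0 1 255;0 0 0 0 255" --grip_force 20

```text
t: 0.9
tcp_pos: [0.2006, -0.6183, 0.2147]
orientation: [3.141, -0.0, -0.0]
wrist_force: [-0.0, -0.1, 1.3]
opening: 0.0683
```

Call:
apply_moves --moves "0.7 -1 0 0 255;0.7 -1 0 0 255;0.7 -1 0 0 255;0.7 -1 0 0 255;0.7 -1 0 0 255;0.7 -1 0 0 255;0.7 -1 0 0 255;0.7 -1 0 0 255"

```text
t: 1.7
tcp_pos: [0.3694, -0.3771, 0.2149]
orientation: [3.141, -0.0, 0.002]
wrist_force: [1.4, -0.8, 0.5]
opening: 0.0046
```

Call:
apply_moves --moves "0.7 -1 0 0 255;0.7 -1 0 0 255;0.7 -1 0 0 255;0.7 -1 0 0 255;0.7 -1 0 0 255;0.7 -1 0 0 255;0.7 -1 0 0 255;0 0 0 0 255"

```text
t: 2.5
tcp_pos: [0.5173, -0.1654, 0.2148]
orientation: [-3.141, -0.001, 0.007]
wrist_force: [1.0, 0.1, -0.4]
opening: 0.0006
```

Call:
apply_moves --moves "0.75 -0.9 0 0 255;0.75 -0.9 0 0 255;0 0 1 0 255;0 0 1 0 255;0 0 1 0 255;0 0 0.5 0 255;0 0 0 0 255"

```text
t: 3.2
tcp_pos: [0.5587, -0.1144, 0.1069]
orientation: [-3.14, 0.005, -0.0]
wrist_force: [0.3, 0.4, 0.6]
opening: 0.0004
```

```bash
python3 - <<'E'
from h import *
print(readout.read_state()["tcp_pos"])
for cam in("wrist","scene"):
    im,d=vision.capture(cam);cv2.imwrite(f"pics/{cam}1.png",im[:,:,::-1])
    for th,z in(("rung_end",.034),("prop_end",.032)):
        for o in find_in(cam,th)[:2]:
            u,v=o["point"][0]*560,o["point"][1]*420
            print(cam,th,round(o["confidence"],2),round(u),round(v),px2w(cam,u,v,z=z).round(3))
E
```

```text
[ 0.55870854 -0.11443222  0.10689934]
wrist rung_end 0.7 192 195 [ 0.579 -0.049  0.034]
wrist prop_end 0.82 341 58 [ 0.68  -0.162  0.032]
scene rung_end 0.82 298 218 [ 0.54  -0.024  0.034]
scene prop_end 0.92 201 248 [ 0.688 -0.16   0.032]
```

View pics/wrist1.png

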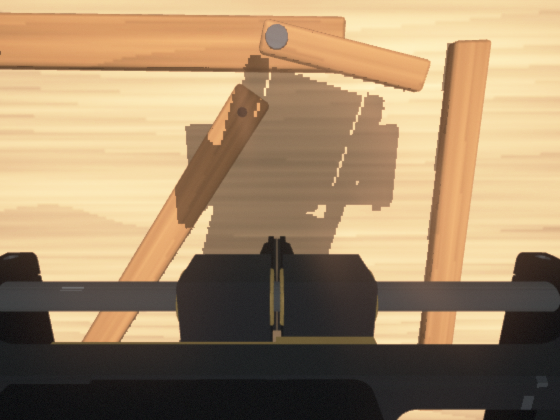

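The wrist view shows the rung hole at (242,112), the prop bolt at (276,37) and the prop end at about (420,80). The fingers are over clear bench to the right of the rung. Next I'll go down and push.

Call:
apply_moves --moves "0 0 0.9 0 255;0 0 0.9 0 255;0 0 0.95 0 255;0 0 0 0 255;0 0 0 0 255"

```text
t: 4.0
tcp_pos: [0.5611, -0.1145, 0.0279]
orientation: [3.142, -0.0, -0.0]
wrist_force: [0.1, 0.1, 0.2]
opening: 0.0006
```

Call:
apply_moves --moves "0.16 -0.45 0 0 255;0.16 -0.45 0 0 255;0.16 -0.45 0 0 255;0.16 -0.45 0 0 255;0.16 -0.45 0 0 255;0.16 -0.45 0 0 255;0 0 0 0 255"

```text
t: 4.7
tcp_pos: [0.5901, -0.0314, 0.0272]
orientation: [-3.141, -0.0, 0.002]
wrist_force: [-0.8, -0.3, -0.6]
opening: 0.0005
```

Call:
apply_moves --moves "0 0 0.27 0 255;0.16 -0.4 0 0 255;0.16 -0.4 0 0 255;0.12 -0.4 0 0 255;0.12 -0.3 0 0 255;0.08 -0.25 0 0 255;0 0 0 0 255"

```text
t: 5.4
tcp_pos: [0.6094, 0.0203, 0.0193]
orientation: [-3.141, -0.001, 0.001]
wrist_force: [-0.5, -0.1, -0.8]
opening: 0.0001
```

```bash
python3 - <<'E'
from h import *
print(readout.read_state()["tcp_pos"])
im,d=vision.capture("wrist");im2,_=vision.capture("scene");cv2.imwrite("pics/ws2.png",np.vstack([im[:300],im2[120:]])[:,:,::-1])
E
```

```text
[0.60935387 0.02029349 0.0192662 ]
```

View pics/ws2.png

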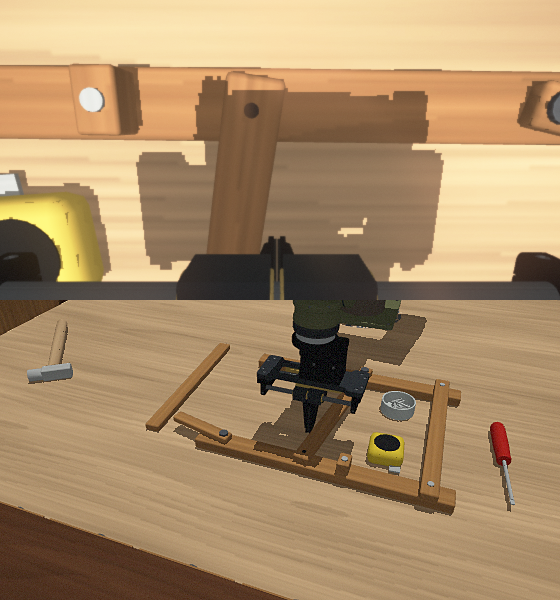

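The rung end is on the far leg, with its hole at wrist (251,110). The stop's edge is at about column 125, so there is still a gap, and the prop hasn't moved. I'll keep pushing gently.

Call:
apply_moves --moves "0.05 -0.25 0 0 255;0.03 -0.25 0 0 255;0 -0.25 0 0 255;0 -0.15 0 0 255;0 0 0 0 255"

```text
t: 6.0
tcp_pos: [0.6111, 0.0469, 0.019]
orientation: [-3.141, 0.0, 0.001]
wrist_force: [0.6, -0.5, 0.6]
opening: 0.0005
```

Call:
apply_moves --moves "0 -0.12 0 0 255;0 -0.12 0 0 255;0 0 0 0 255"

```text
t: 6.3
tcp_pos: [0.6112, 0.0537, 0.019]
orientation: [-3.141, 0.0, -0.0]
wrist_force: [0.9, -0.5, 0.7]
opening: 0.0003
```

Call:
apply_moves --moves "0 -0.1 0 0 255;0 -0.1 0 0 255;0 0 0 0 255"

```text
t: 6.6
tcp_pos: [0.6112, 0.0554, 0.019]
orientation: [3.134, 0.0, 0.001]
wrist_force: [-0.3, -14.5, -0.4]
opening: 0.0004
```

```bash
python3 - <<'E'
from h import *
s=readout.read_state();print(s["tcp_pos"],s["wrist_force"])
im,d=vision.capture("wrist");cv2.imwrite("pics/w3.png",im[:,:,::-1])
E
```

```text
[0.61124612 0.05541866 0.01902786] [ -0.31232456 -14.50436986  -0.42870849]
```

View pics/w3.png

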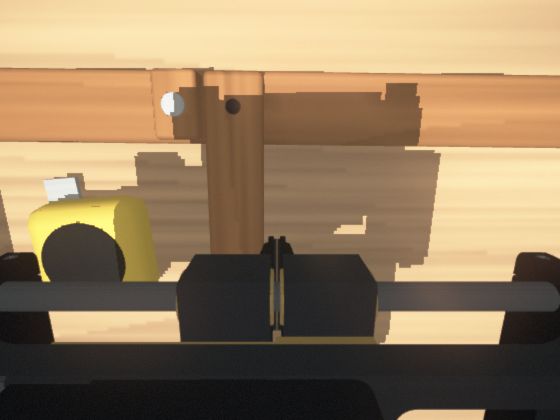

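The rung is against the stop: the hole is at (233,106), the stop's edge is at about column 205, and the push force is 14.5 N. Now I'll back off and lift.

Call:
apply_moves --moves "0 0.2 0 0 255;0 0.5 0 0 255;0 0.5 0 0 255;0 0 -1 0 255;0 0 -1 0 255;0 0 -1 0 255;0 0 -1 0 255;0 0 0 0 255"

```text
t: 7.45
tcp_pos: [0.6146, 0.0224, 0.145]
orientation: [3.141, -0.01, -0.001]
wrist_force: [0.3, -1.1, 0.2]
opening: 0.0004
```

Call:
apply_moves --moves "-1 1 -0.5 0 255;-1 1 -0.5 0 255;-1 1 -0.5 0 255;-1 1 0 0 255;-1 1 0 0 255;-0.5 1 0 0 255;0 0 0 0 255;0 0 0 0 255"

```text
t: 8.25
tcp_pos: [0.4456, -0.1571, 0.1832]
orientation: [-3.141, 0.001, -0.003]
wrist_force: [0.8, -0.9, 0.0]
opening: 0.0005
```

```bash
python3 - <<'E'
from h import *
s=readout.read_state();print(s["t"],s["tcp_pos"],s["wrist_force"],s["dq"].round(3))
im,d=vision.capture("top");im2,_=vision.capture("scene");cv2.imwrite("pics/ts4.png",np.vstack([im[100:400],im2[120:]])[:,:,::-1])
for o in find_in("scene","prop_end")[:1]: print(px2w("scene",o["point"][0]*560,o["point"][1]*420,z=.032))
E
```

```text
8.25 [ 0.44555934 -0.15709475  0.18320876] [ 0.8046584  -0.89681132  0.03794132] [ 0.035  0.009 -0.011 -0.     0.003  0.003]
[ 0.685426   -0.15745293  0.032     ]
```

View pics/ts4.png

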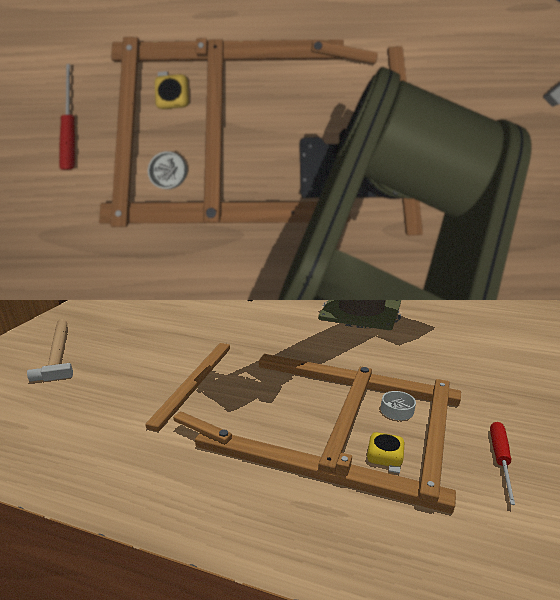

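The rung lies straight across both legs against the stop, with its hole at (215,46) and bolt at (211,213) in the cropped top view. The prop is where it started, with its end still at about (372,57), and the arm is clear of everything. Handing in.

```bash
python3 -c "
from h import *
a=px2w('top',211,313,z=.034);b=px2w('top',215,146,z=.034);print('a',-.0164-np.arctan2(b[1]-a[1],b[0]-a[0]))
print(manip.close_job())"
```

```text
a -0.00630450632577313
the job is handed in; nothing more can be done
None
```

The rung now lies straight across both legs against the stop block, and the job is handed in. I pushed it from inside the frame with the shut fingers, about 0.23 m from its bolt, then backed off and lifted clear.

- **Rung:** it moved from about 0.58 rad to about -0.006 rad by the top camera, which is zero within measuring error. At the stop the wrist force rose to about 14.5 N. I took no separate reading of its speed at rest.
- **Prop:** it did not move visibly. The network's estimate went from (0.683, -0.157) to (0.685, -0.157), a shift of about 2 mm.
- **Time and contact:** the last reading before handing in was at about 8.3 s of the 32 s allowed. The arm was touching nothing then.

**Disagreements:** the networks' `rung_end` detections fell mid-rung and `prop_end` mid-prop. I read the screw hole and bolt positions from the pictures instead, and used `prop_end` only to compare before and after. The leg spacing also measured 8 mm over the given 300 mm, which made no difference to the push.

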